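# Seat the tube block on the incubator's hidden pin

### The arm

A 6-joint arm with a two-finger parallel gripper is mounted at the origin on the work surface. World frame = base frame: x ahead of the robot, y to its left, z up, the work surface at z = 0. Lengths are in m, angles in rad, forces in N, time in s.
With the tool pointing down it reaches from about 0.25 to 0.775 m from the base axis. Payload 4 kg.
Tool frame: the origin (TCP) lies at the very end of the fingers, on their centre line; the grasp point (between the pads) lies 19 mm behind it (robot.hold_point_z is the distance from the TCP to the grasp point, in m); z points along the fingers, y is the line along which they close (so a half turn about z gives the same grasp; the last joint's range is limited). The gripper opens to 94 mm and grips with 3 to 60 N. Pads are 16 mm wide; open, the fingers measure 119 mm over their backs; the gripper's body (75 mm by 177 mm) begins 78 mm behind the grasp point.
Start: joints at [-1.419, 0.087, 1.371, -0, 1.684, -0.103], TCP at [0.139, -0.532, 0.206] pointing down, gripper open.
Joint ranges: [-3.1, 3.1], [-0.76, 2.03], [0.27, 2.55], [-1.08, 4.22], [0.17, 2.65], [-2.57, 2.57]. Speed limits (rad/s): [2.79, 2.79, 3.14, 3.14, 3.14, 3.14].

### API

Orientations are given as [roll, pitch, yaw] about the fixed x, y, z axes, in that order (R = Rz(yaw) Ry(pitch) Rx(roll)).
In Python, from bench import robot gives the robot as it stands.
- The arm moves only by the tool carry_out, never from a script. Its argument "steps" is a list of rows, each a list of 3 entries, a list of its own where there are three numbers: the shift along the tool's x, y, z in m, then the turn about the tool's z in units of 10 degrees (1.0 is 10 degrees), then the closure, from -1 (fully open) to 1 (shut). In form: [[[tx, ty, tz], roll, jaw], ...]. A call has 1 to 10 rows; each row is the pose to reach, as a shift and turn from the pose commanded when the call began, along the tool's axes at that moment; what a row does not reach only later rows make up. A row lasts 1/8 s, in which the tool goes at most 62.5 mm and 10.7 degrees, less where a joint would pass 70% of its speed; a pose out of reach is approached as far as the arm can. A call with a gripper value outside its range is refused whole. The fingers move at their own pace and stop on an object; the grip force is fixed at half the most. Time passes only in rows, so rows that repeat a pose let the fingers close. It gives the time, the measured TCP pose, the force, the opening and the grip force at its end, in the units of the state.
- robot.get_obs(): the state, without advancing time (a new reading comes with each control period).
- robot.snapshot(name): name is "scene" or "top"; returns a dict with "image" (400x640x3 uint8, red, green, blue), "z_map" (400x640 float32, m along the optical axis (not along the pixel's ray), 0 where there is no reading), "mtx" (3x3 intrinsics, pixels), "R" (3x3) and "t" (3): a world point X has camera coordinates R X + t. Camera axes: x right, y down, z forward; pixel columns grow to the right and rows downward; lengths in m; the calibration is good to about 2 mm. A picture is of the moment at which its call begins.
- robot.close_job(): hands the job in; it is judged then, once.
The state is a dict: "time": time; "joint_positions": joint angles; "qvel": joint speeds; "joint_torque": joint torques, N m; "tool_pos": TCP position; "ee_rot": TCP orientation; "wrist_force": force on the tool from outside, world axes, zero at the start; "wrist_torque": the same for the moment, N m; "width": finger opening in m; "finger_force": force on a finger pad.
Only numpy, scipy, OpenCV 4.12 (cv2) and the standard library are available. Lean on these libraries where they do the work, as an engineer would, in place of code of your own. Each camera call takes 0.05 s, during which the arm holds its last target. There are 200 camera calls.

### The job

Change the incubator over: take the small sample pot off its seat plate and stand it upright on the rubber mat, in the middle between the two amber bottles, and let go of it. Then fit the aluminium tube block on the seat plate, its long side along the slot: the block hides the locating pin, so feel along the slot until the bore drops over the pin and the block sits flat, then press it fully down against the spring and finish while still gripping it and holding it down; leave the bottles and everything else where they are.

Things in the scene. Friction and masses are not known exactly. Their poses are not given: they have to be found in the camera images.
- incubator: Low white dry-block incubator, fixed, 190 x 200 x 50 mm (its x, y, z), with a sprung steel seat plate centred on top. Origin at the centre of its underside on the bench, z up. Seat plate: 76 mm in x, 150 mm in y, 6 mm thick, upper face 62 mm above the bench at rest. A slot 14 mm wide, 50 mm long runs along y through the plate's middle; the locating pin stands in it (see slot_mid).
- slot_mid (a point): Middle of the slot, 62 mm above the bench, axes as the incubator's. The pin: upright fixed steel, 10 mm in diameter, tip chamfered 2 mm, flat top 72 mm above the bench (10 mm over the resting seat), on the slot's centreline (x = 0) but anywhere from y = -14 to +14 mm, differing each time. Seen from above until covered; its position is not reported.
- seat (a joint): How far the sprung seat plate is pressed down, m: 0 at rest, 0.005 fully down. It resists with 8 N at first, 16 N fully down, so the weight of pot or block does not sink it. Springs back when let go.
- block: Aluminium tube block, 50 x 90 x 50 mm (its x, y, z), 0.32 to 0.48 kg, ten dark wells on top, flat on the bench at first. Origin at the centre of its underside, z up. A bore in the middle of the underside, 14 mm in diameter, 22 mm deep, mouth chamfered, fits over the pin, either way round; the underside then rests on the seat. Plain sides, gripped across the 50 mm.
- pot: Small clear sample pot with white screw cap, round, 48 mm in diameter, 60 mm tall, 0.08 to 0.17 kg. Starts standing on the seat plate near its +y end (45 to 50 mm from the middle), clear of the pin. Origin at the centre of its underside, z up.
- mat: Thin dark rubber mat fixed flat on the bench, 270 x 110 x 2 mm (its x, y, z), left or right of the incubator. Origin at the centre of its underside. The two bottles stand on it, one towards each end of its length (x).
- bottle_a: Amber reagent bottle, white cap, 46 mm in diameter, 85 mm tall, 0.3 kg, standing on the mat 83 to 90 mm from its centre towards -x. Origin at the centre of its underside.
- bottle_b: The same kind of bottle, 83 to 90 mm from the mat's centre towards +x. Origin at the centre of its underside.
- beaker: Glass beaker, 56 mm in diameter, 65 mm tall, on the bench in front of the incubator; to be left alone. Origin at the centre of its underside.
- jar: Squat capped jar, 62 mm in diameter, 55 mm tall, on the bench in front of the incubator; to be left alone. Origin at the centre of its underside.
- tube_tray: White tray with twenty round wells, 85 x 128 x 22 mm, behind the incubator; to be left alone. Origin at the centre of its underside.
- tip_box: Grey closed box, 85 x 120 x 50 mm, behind the incubator to the left; to be left alone. Origin at the centre of its underside.
- slide_box: Cardboard box, 75 x 100 x 30 mm, behind the incubator to the right; to be left alone. Origin at the centre of its underside.
There are look-alikes about, which are no part of the job. What is shaped like the block but green is not meant. What is shaped like the pot but pink is not meant.

How it is judged:
By the outcome, as a careful person would: the job done as asked, in the order asked, and still so for the second after the job is handed in, while the arm keeps its last pose, push and grip.
It also fails if it takes over 64 s, if anything falls off the work surface, if the arm or the gripper's body presses on something with over 40 N, if the wrist force passes 120 N, or if a joint passes its speed limit or range.

## Working session

There is one attempt and no reset: what is moved stays moved. The work goes in short steps, Python scripts to look and compute and a tool call to move; the robot and the scene stay as the last step left them, time stands still between calls to the robot, and variables do not carry over. Pictures are saved under pics/ and viewed, at most 10 in all, crops included, and the job is handed in when it is done.

Besides the shell and the picture viewer there is one more tool, called after "Emit:" in YAML: its name, and indented under it one key for each argument. carry_out: Moves the arm, as the interface text tells. Its arguments: {"type":"object","properties":{"steps":{"type":"array","items":{"type":"array"}}},"required":["steps"]}

```bash
mkdir -p pics; ls; python3 - <<'E'
from bench import robot
import cv2,numpy as np
for n in("top","scene"):
    s=robot.snapshot(n); cv2.imwrite(f"pics/{n}0.png",s["image"][:,:,::-1]); np.savez(f"{n}0.npz",**s)
    print(n,s["mtx"].tolist(),np.round(s["R"],3).tolist(),s["t"], -s["R"].T@s["t"])
print(robot.get_obs(), robot.hold_point_z)
E
```

```text
pics
top [[404.50874981854173, 0.0, 309.2451476403495], [0.0, 404.50874981854173, 198.23753841834542], [0.0, 0.0, 1.0]] [[0.005, -1.0, -0.008], [-0.994, -0.004, -0.105], [0.105, 0.008, -0.994]] [0.00777386 0.57609344 1.08214989] [4.59368668e-01 1.06465363e-03 1.13664936e+00]
scene [[468.84434955360257, 0.0, 311.4518684220532], [0.0, 468.84434955360257, 199.56336785769392], [0.0, 0.0, 1.0]] [[0.694, 0.719, 0.006], [0.478, -0.456, -0.751], [-0.537, 0.524, -0.661]] [-0.39978489 -0.2022124   1.44690667] [ 1.15194316 -0.56296073  0.80644832]
{'time': 0.1, 'joint_positions': array([-1.41909513e+00,  8.78850552e-02,  1.37207320e+00, -1.07588148e-05,
        1.68356974e+00, -1.03077970e-01]), 'qvel': array([-0.00113212, -0.00195324, -0.0024981 , -0.00020005,  0.00018394,
       -0.00059931]), 'joint_torque': array([ 1.49525633e-03, -3.41253376e+01, -3.03300977e+01,  7.18662213e-02,
        3.04371491e-02, -1.04741621e-04]), 'tool_pos': array([ 0.13854887, -0.53177234,  0.20443421]), 'ee_rot': array([-3.13966648e+00, -1.88502472e-04,  2.54777789e-01]), 'wrist_force': array([-0.07475591,  0.10885952, -1.00752601]), 'wrist_torque': array([0.0110805 , 0.00463981, 0.07006379]), 'finger_force': 0.0, 'width': 0.0939755948678721} 0.0188
```

View pics/top0.png

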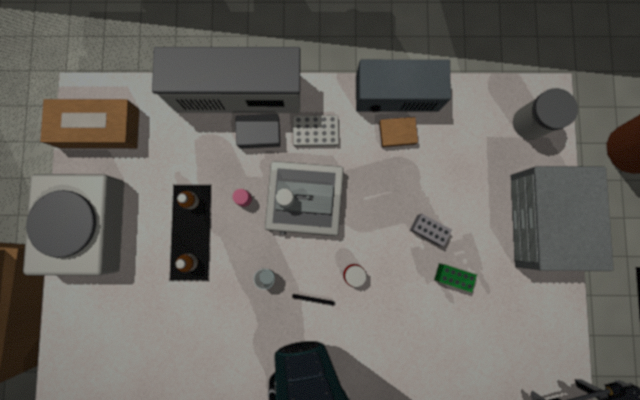

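View pics/scene0.png

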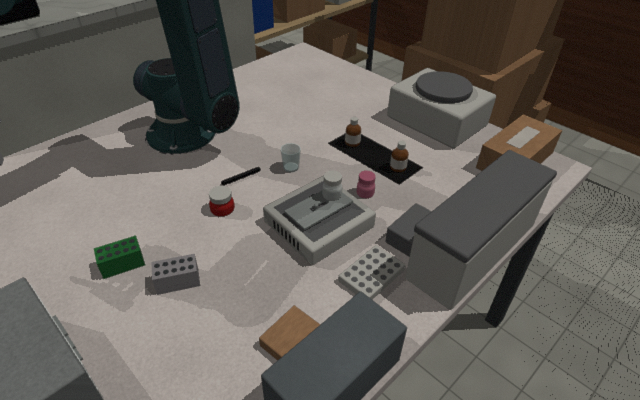

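The top view, where image-up is +x and image-left is +y, shows:
- **Mat:** around (190,232), with bottle caps at (183,200) and (181,264).
- **Incubator:** around (305,198), with the pot cap at (285,198).
- **Block:** grey, at (432,230).
- **Look-alikes:** the green block at (456,278) and the pink pot at (242,198).

The scene view agrees with this.

```bash
cat > h.py <<'E'
import numpy as np,cv2
from bench import robot
def world(s):
    K,R,t=s["mtx"],s["R"],s["t"]; z=s["z_map"]; v,u=np.indices(z.shape)
    c=np.stack([(u-K[0,2])/K[0,0]*z,(v-K[1,2])/K[1,1]*z,z],-1)
    return np.where(z[...,None]>0,(c-t)@R,np.nan)
def ray(s,uv,h):
    K,R,t=s["mtx"],s["R"],s["t"]; o=-R.T@t
    d=np.c_[(np.atleast_2d(uv)-K[:2,2])/[K[0,0],K[1,1]],np.ones(len(np.atleast_2d(uv)))]@R
    return o+d*((h-o[2])/d[:,2])[:,None]
def proj(s,X):
    c=np.atleast_2d(X)@s["R"].T+s["t"]; p=c@s["mtx"].T; return p[:,:2]/p[:,2:]
def biggest(m):
    n,l,st,_=cv2.connectedComponentsWithStats(m.astype(np.uint8)); return l==1+np.argmax(st[1:,4])
def rect(P): # oriented rect of xy points
    (c,s,a)=cv2.minAreaRect(P[:,:2].astype(np.float32)); return np.round(c,4),np.round(s,4),round(a,1)
E
python3 - <<'E'
from h import *
def show(name,boxes,s):
    W=world(s)
    for n,(u0,v0,u1,v1,lo,hi) in boxes.items():
        m=np.zeros(W.shape[:2],bool); m[v0:v1,u0:u1]=1
        m&=(W[...,2]>lo)&(W[...,2]<hi)
        if not m.any(): print(name,n,'none');continue
        m=biggest(m); P=W[m]; vv,uu=np.nonzero(m)
        h=np.median(P[:,2]); Q=ray(s,np.c_[uu,vv].astype(float),h)
        print(name,n,m.sum(),"h",round(h,4),"mean",np.round(Q.mean(0)[:2],4),"rect",*rect(Q))
s=np.load("top0.npz"); 
show("top",dict(block=(405,205,460,255,.043,.06),pot=(270,180,300,215,.108,.14),bA=(165,185,205,215,.075,.1),bB=(165,245,205,280,.075,.1),inc=(255,150,355,250,.035,.056),seat=(275,175,340,220,.057,.068),pink=(228,183,255,212,.05,.07),beak=(250,260,280,295,.055,.075),jar=(338,258,372,292,.045,.065),green=(430,258,482,298,.043,.06)),s)
# mat by darkness
im=s["image"]; g=im.max(2); m=np.zeros(g.shape,bool); m[175:290,160:220]=1; m&=g<50
vv,uu=np.nonzero(biggest(m)); print("mat",rect(ray(s,np.c_[uu,vv].astype(float),.002)))
W=world(s); print("bench z", np.nanmedian(W[300:320,180:230,2]))
c=cv2.resize(im[150:250,250:360],None,fx=7,fy=6,interpolation=cv2.INTER_CUBIC); cv2.imwrite("pics/c1.png",c[:,:,::-1])
E
```

```text
top block 655 h 0.05 mean [ 0.4908 -0.3196] rect [ 0.491  -0.3192] [0.0919 0.0513] 61.3
top pot 234 h 0.1218 mean [0.5698 0.0729] rect [0.5693 0.0733] [0.0406 0.0405] 0.2
top bA 66 h 0.0857 mean [0.5693 0.3423] rect [0.5696 0.3418] [0.0211 0.0239] 0.2
top bB 68 h 0.0869 mean [0.3999 0.3395] rect [0.3988 0.3401] [0.0204 0.0232] 2.1
top inc 3509 h 0.05 mean [0.5729 0.0241] rect [0.5713 0.0243] [0.199  0.1967] 85.6
top seat 1202 h 0.0619 mean [0.5761 0.0122] rect [0.5758 0.0243] [0.1499 0.0762] 85.6
top pink 204 h 0.0596 mean [0.5769 0.1946] rect [0.577  0.1945] [0.0407 0.0403] 1.2
top beak 96 h 0.0643 mean [0.3583 0.1306] rect [0.3599 0.1273] [0.0515 0.0525] 0.3
top jar 340 h 0.055 mean [ 0.3681 -0.1127] rect [ 0.3681 -0.1127] [0.05  0.052] 89.7
top green 674 h 0.0499 mean [ 0.3639 -0.3826] rect [ 0.3642 -0.3825] [0.0927 0.0499] 71.9
mat (array([0.4827, 0.3431]), array([0.2601, 0.1044]), 0.0)
bench z -0.000421935726847816
```

View pics/c1.png

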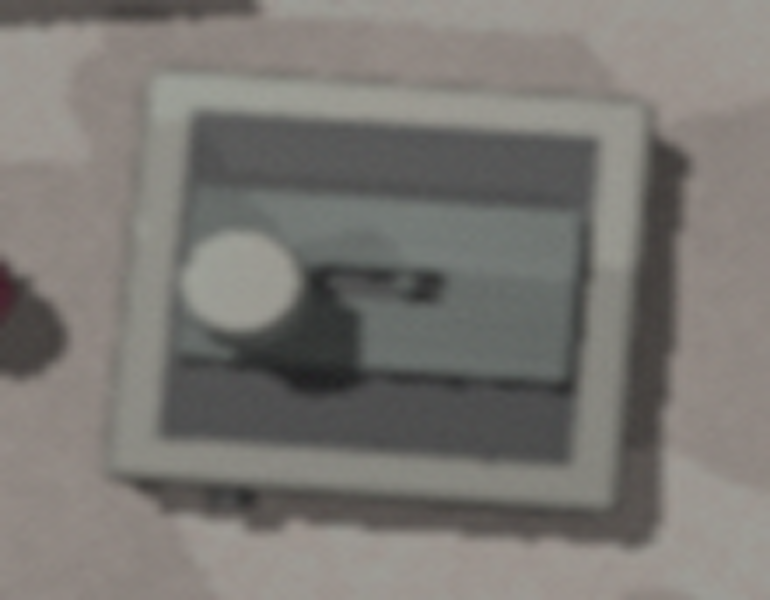

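The crop shows the slot from about (320,285) to (445,285), with the pot cap at (240,280). The pin looks like the small grey patch near (400,283), so I'll check that with depth in both views.

```bash
python3 - <<'E'
from h import *
import cv2
c0=np.array([.5758,.0243]); a=np.radians(-4.4); ex=np.array([np.cos(a),np.sin(a)]); ey=np.array([-np.sin(a),np.cos(a)])
for n in("top","scene"):
    s=np.load(n+"0.npz"); W=world(s)
    lx=(W[...,:2]-c0)@ex; ly=(W[...,:2]-c0)@ey
    m=(abs(lx)<.012)&(abs(ly)<.032)&(W[...,2]<.1)
    vv,uu=np.nonzero(m)
    if n=="top":
        for v in range(vv.min(),vv.max()+1):
            print(v,' '.join(f"{1000*W[v,u,2]:3.0f}" if m[v,u] else ' ..' for u in range(uu.min(),uu.max()+1)))
        print(uu.min(), [round(1000*ly[196,u]) for u in range(uu.min(),uu.max()+1)])
        for v in range(vv.min(),vv.max()+1): print(v,' '.join(f"{s['image'][v,u].mean():3.0f}" for u in range(uu.min(),uu.max()+1)))
    h=m&(W[...,2]>.0675); print(n,h.sum(), np.round(np.c_[lx[h],ly[h],W[h][:,2]]*1000,1).tolist())
    if n=="scene":
        cv2.imwrite("pics/c2.png",cv2.resize(s["image"][170:265,255:385,::-1],None,fx=6,fy=6,interpolation=cv2.INTER_CUBIC))
    # project where pin would be
    for y in (-14,0,14): print(n,y,proj(s,[*(c0+ey*y/1000),.072]).round(1))
    # scene pot cap
s=np.load("scene0.npz");W=world(s)
for nm,(lo,hi,cx,cy,r) in dict(pot=(.115,.14,.5695,.073,.04),bA=(.08,.1,.5695,.342,.03),bB=(.08,.1,.399,.34,.03),block=(.045,.06,.491,-.319,.06)).items():
    m=(W[...,2]>lo)&(W[...,2]<hi)&(np.hypot(W[...,0]-cx,W[...,1]-cy)<r); P=W[m]; print(nm,m.sum(),rect(P),np.median(P[:,2]))
E
```

```text
192  ..  62  62  62  61  ..  ..  ..  ..  ..  ..  ..  ..  ..  ..  ..  ..  ..  ..  ..  ..  ..  ..  ..  ..
193  92  65  62  64  60  58  60  66  64  60  63  59  58  61  58  64  63  ..  ..  ..  ..  ..  ..  ..  ..
194  ..  92  60  52  57  56  63  60  59  61  63  64  58  65  63  65  64  57  62  62  61  63  61  64  62
195  ..  92  58  54  49  49  49  50  48  52  52  48  54  47  51  51  52  58  59  65  66  59  61  62  63
196  ..  96  62  51  49  52  49  54  51  52  46  52  54  46  55  70  72  71  47  47  47  53  65  59  63
197  ..  96  92  50  54  51  54  53  49  49  46  49  50  46  70  74  74  74  48  55  49  52  61  61  ..
198  ..  91  87  53  53  53  49  47  51  47  51  53  54  49  50  72  71  69  52  52  53  49  59  66  ..
199  ..  94  85  57  62  51  53  50  50  50  53  53  50  51  49  59  62  53  52  49  51  54  60  66  ..
200  ..  ..  78  59  61  62  66  60  62  63  61  61  60  61  64  62  64  51  52  49  49  47  61  64  ..
201  ..  ..  ..  ..  ..  61  63  63  63  63  65  63  59  67  62  65  63  57  ..  64  61  64  ..  60  ..
202  ..  ..  ..  ..  ..  ..  ..  ..  ..  ..  ..  ..  ..  .. 
[... 3064 characters left out ...]
75.6], [2.6, 28.6, 70.5], [4.7, 30.0, 71.1], [3.2, 28.3, 67.9], [-4.8, -11.6, 72.2], [-0.9, -11.9, 75.0], [1.0, -10.4, 75.5], [1.1, -7.4, 73.9], [-3.7, -12.5, 70.3], [0.3, -12.9, 73.3], [1.1, -10.5, 72.5], [-0.4, -6.1, 68.9], [0.7, -16.3, 72.4], [-0.5, -12.2, 69.2], [1.9, -8.0, 68.5]]
scene -14 [[314.5 205.5]]
scene 0 [[319.1 203. ]]
scene 14 [[323.6 200.5]]
pot 208 (array([0.5691, 0.0739]), array([0.04  , 0.0444]), 45.0) 0.1230631722044564
bA 49 (array([0.5698, 0.3424]), array([0.0196, 0.0212]), 42.3) 0.08699212125107546
bB 42 (array([0.3985, 0.3404]), array([0.0195, 0.0199]), 31.8) 0.08736267283575219
block 874 (array([ 0.49  , -0.3195]), array([0.0905, 0.0553]), 62.1) 0.051051071369300316
```

View pics/c2.png

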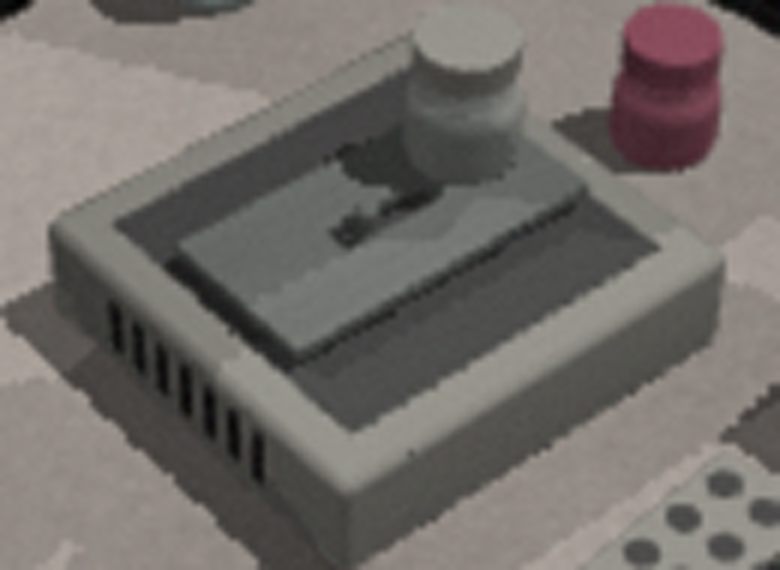

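The crop shows the pin as the small bright bump near (365,205), just short of the slot's near (-y) end around (345,230). Both views' depth puts it at local y ≈ -10.6 mm and x ≈ 0, with its height near 72 mm as it should be.

The other measurements agree with the given sizes:

| Thing | Position (x, y), m | Note |
|---|---|---|
| Seat middle | (0.576, 0.024) | yaw -4.4° |
| Pot | (0.569, 0.0735) | |
| Bottle midpoint | (0.484, 0.341) | |
| Block | (0.491, -0.319) | long axis at 61.5° |

I'll go to the pot first, keeping the present yaw.

Emit:
carry_out:
  steps:
    - [[0.046,-0.038,0],0,-1]
    - [[0.092,-0.076,0],0,-1]
    - [[0.138,-0.114,0],0,-1]
    - [[0.184,-0.152,0],0,-1]
    - [[0.23,-0.19,0],0,-1]
    - [[0.276,-0.23,0],0,-1]
    - [[0.322,-0.27,0],0,-1]
    - [[0.368,-0.308,0],0,-1]
    - [[0.414,-0.346,0],0,-1]
    - [[0.456,-0.382,0],0,-1]

```text
time: 1.35
tool_pos: [0.4843, -0.0457, 0.205]
ee_rot: [3.142, 0.0, 0.255]
wrist_force: [0.2, -0.6, -0.6]
width: 0.094
finger_force: 0.0
```

```bash
cat >> h.py <<'E'
from scipy.spatial.transform import Rotation as Ro
def to(x,y,z,yaw=None):
    o=robot.get_obs(); R=Ro.from_euler('xyz',o["ee_rot"])
    print("t",round(o["time"],2),"pos",o["tool_pos"].round(4),"rpy",o["ee_rot"].round(4),"w",round(o["width"],4),"F",o["wrist_force"].round(1),"gf",o["finger_force"])
    print("shift",R.inv().apply(np.array([x,y,z])-o["tool_pos"]).round(4),"turn10deg",None if yaw is None else round(np.degrees(o["ee_rot"][2]-np.radians(yaw))/10,3),"j",o["joint_positions"].round(2))
E
python3 -c "
from h import *
to(.5693,.0735,.150); to(.5693,.0735,.068)"
```

```text
t 1.35 pos [ 0.4843 -0.0457  0.205 ] rpy [3.1415e+00 5.0000e-04 2.5540e-01] w 0.094 F [ 0.2 -0.6 -0.6] gf 0.0
shift [ 0.1124 -0.0938  0.055 ] turn10deg None j [-0.21 -0.05  1.52 -0.    1.68  1.1 ]
t 1.35 pos [ 0.4843 -0.0457  0.205 ] rpy [3.1415e+00 5.0000e-04 2.5540e-01] w 0.094 F [ 0.2 -0.6 -0.6] gf 0.0
shift [ 0.1125 -0.0938  0.137 ] turn10deg None j [-0.21 -0.05  1.52 -0.    1.68  1.1 ]
```

Emit:
carry_out:
  steps:
    - [[0.04,-0.033,0],0,-1]
    - [[0.08,-0.066,0],0,-1]
    - [[0.112,-0.094,0.02],0,-1]
    - [[0.112,-0.094,0.05],0,-1]
    - [[0.1125,-0.094,0.08],0,-1]
    - [[0.1125,-0.094,0.08],0,-1]

```text
time: 2.1
tool_pos: [0.5664, 0.0718, 0.1217]
ee_rot: [-3.14, 0.008, 0.255]
wrist_force: [0.3, 0.1, 0.3]
width: 0.0937
finger_force: 0.0
```

```bash
python3 -c "
from h import *
to(.5693,.0735,.068)"
```

```text
t 2.1 pos [0.5664 0.0718 0.1217] rpy [-3.1399  0.0077  0.2551] w 0.0937 F [0.3 0.1 0.3] gf 0.0
shift [ 0.0037 -0.0009  0.0537] turn10deg None j [ 0.03  0.17  1.45 -0.    1.53  1.34]
```

Emit:
carry_out:
  steps:
    - [[0.003,-0.001,0.02],0,-1]
    - [[0.003,-0.001,0.04],0,-1]
    - [[0.003,-0.001,0.053],0,-1]
    - [[0.003,-0.001,0.053],0,-1]
    - [[0.003,-0.001,0.053],0,0.2]
    - [[0.003,-0.001,0.053],0,0.6]
    - [[0.003,-0.001,0.053],0,0.6]
    - [[0.003,-0.001,0.053],0,0.6]
    - [[0.003,-0.001,0.053],0,0.6]

```text
time: 3.22
tool_pos: [0.5714, 0.0735, 0.0725]
ee_rot: [-3.141, -0.0, 0.255]
wrist_force: [-0.6, -0.9, 0.9]
width: 0.0474
finger_force: 24.0
```

```bash
python3 -c "
from h import *
to(.484,.341,.15)"
```

```text
t 3.23 pos [0.5714 0.0735 0.0725] rpy [-3.1413e+00 -1.0000e-04  2.5480e-01] w 0.0474 F [-0.6 -0.9  0.9] gf 23.99821917526424
shift [-0.0172 -0.2809 -0.0774] turn10deg None j [0.03 0.21 1.5  0.   1.43 1.35]
```

Emit:
carry_out:
  steps:
    - [[0,0,0],0,0.6]
    - [[0,0,-0.025],0,0.6]
    - [[0,0,-0.055],0,0.6]
    - [[0,0,-0.085],0,0.6]
    - [[-0.003,-0.05,-0.1],0,0.6]
    - [[-0.006,-0.1,-0.1],0,0.6]
    - [[-0.009,-0.15,-0.1],0,0.6]
    - [[-0.013,-0.2,-0.1],0,0.6]
    - [[-0.016,-0.245,-0.1],0,0.6]
    - [[-0.017,-0.281,-0.1],0,0.6]

```text
time: 4.47
tool_pos: [0.4831, 0.3425, 0.1718]
ee_rot: [3.141, 0.001, 0.256]
wrist_force: [0.6, 0.2, -1.7]
width: 0.0472
finger_force: 30.0
```

Emit:
carry_out:
  steps:
    - [[0,0,0.0],0,0.6]
    - [[0,0,0.03],0,0.6]
    - [[0,0,0.06],0,0.6]
    - [[0,0,0.08],0,0.6]
    - [[0,0,0.08],0,0.6]

```text
time: 5.1
tool_pos: [0.4831, 0.3391, 0.0898]
ee_rot: [3.139, 0.005, 0.254]
wrist_force: [0.4, -0.4, -1.3]
width: 0.0473
finger_force: 30.0
```

```bash
python3 -c "
from h import *
to(.484,.341,.0125)
for n in('top','scene'):
    s=robot.snapshot(n); W=world(s); c0=(.484,.341)
    for nm,(cx,cy) in dict(A=(.5695,.342),B=(.399,.34)).items():
        m=(W[...,2]>.08)&(W[...,2]<.092)&(np.hypot(W[...,0]-cx,W[...,1]-cy)<.02); print(n,nm,m.sum(),rect(W[m]) if m.sum()>3 else '')
s=robot.snapshot('scene'); cv2.imwrite('pics/s1.png',s['image'][60:260,240:460,::-1].repeat(3,0).repeat(3,1))"
```

```text
t 5.1 pos [0.4831 0.3391 0.0898] rpy [3.1395 0.0053 0.2536] w 0.0473 F [ 0.4 -0.4 -1.3] gf 29.999465458095074
shift [ 0.0018 -0.0018  0.0773] turn10deg None j [ 0.52  0.23  1.44 -0.    1.48  1.83]
top A 61 (array([0.5698, 0.3431]), array([0.0207, 0.0206]), 27.5)
top B 37 (array([0.4019, 0.337 ]), array([0.0198, 0.0119]), 31.2)
scene A 48 (array([0.5689, 0.3435]), array([0.0192, 0.0214]), 39.2)
scene B 43 (array([0.3985, 0.3397]), array([0.0203, 0.0183]), 61.6)
```

View pics/s1.png

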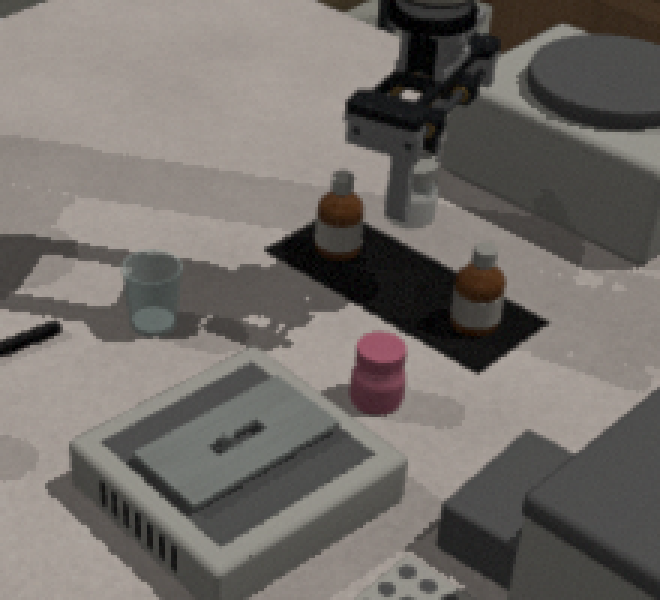

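The crop shows the pot held upright at (425,190) over the gap between the bottles at (340,215) and (478,290), with the seat free. Next I lower it.

Emit:
carry_out:
  steps:
    - [[0.001,-0.001,0.03],0,0.6]
    - [[0.001,-0.001,0.05],0,0.6]
    - [[0.001,-0.001,0.065],0,0.6]
    - [[0.001,-0.001,0.072],0,0.6]
    - [[0.001,-0.001,0.074],0,0.6]
    - [[0.001,-0.001,0.074],0,0.6]
    - [[0.001,-0.001,0.074],0,0.6]

```text
time: 6.12
tool_pos: [0.4854, 0.3425, 0.0193]
ee_rot: [-3.141, -0.002, 0.255]
wrist_force: [-0.5, -0.8, -1.7]
width: 0.0469
finger_force: 30.0
```

```bash
python3 -c "
from h import *
to(.484,.341,.0125)"
```

```text
t 6.12 pos [0.4854 0.3425 0.0193] rpy [-3.1413e+00 -1.5000e-03  2.5490e-01] w 0.0469 F [-0.5 -0.8 -1.7] gf 29.99954137019813
shift [-0.0018  0.0011  0.0068] turn10deg None j [ 0.52  0.29  1.51 -0.    1.34  1.84]
```

Emit:
carry_out:
  steps:
    - [[-0.002,0.001,0.003],0,0.6]
    - [[-0.002,0.001,0.006],0,0.6]
    - [[-0.002,0.001,0.006],0,0.6]
    - [[-0.002,0.001,0.006],0,0.6]

```text
time: 6.62
tool_pos: [0.4831, 0.3407, 0.0126]
ee_rot: [3.141, 0.0, 0.255]
wrist_force: [-0.6, 0.0, 1.4]
width: 0.047
finger_force: 30.0
```

```bash
python3 -c "
from h import *
to(.484,.341,.0125)"
```

```text
t 6.62 pos [0.4831 0.3407 0.0126] rpy [3.1414e+00 1.0000e-04 2.5480e-01] w 0.047 F [-0.6  0.   1.4] gf 30.000313399359584
shift [ 0.0009 -0.0001  0.0001] turn10deg None j [ 0.52  0.29  1.53 -0.    1.32  1.83]
```

The wrist force rose by 3 N, so the pot is on the mat. I'll open and rise.

Emit:
carry_out:
  steps:
    - [[0,0,0],0,0.0]
    - [[0,0,0],0,-0.6]
    - [[0,0,0],0,-1]
    - [[0,0,0],0,-1]
    - [[0,0,-0.015],0,-1]
    - [[0,0,-0.04],0,-1]
    - [[0,0,-0.08],0,-1]
    - [[0,0,-0.13],0,-1]
    - [[0,0,-0.17],0,-1]
    - [[0,0.03,-0.17],0,-1]

```text
time: 7.88
tool_pos: [0.4927, 0.314, 0.1892]
ee_rot: [-3.139, -0.011, 0.258]
wrist_force: [0.3, -0.5, 0.2]
width: 0.0943
finger_force: 0.0
```

```bash
python3 -c "
from h import *
to(.491,-.319,.18,61.5)"
```

```text
t 7.88 pos [0.4927 0.314  0.1892] rpy [-3.1387 -0.0112  0.2578] w 0.0943 F [ 0.3 -0.5  0.2] gf 0.0
shift [-0.1632  0.6116  0.0056] turn10deg -4.673 j [0.47 0.16 1.32 0.   1.65 1.78]
```

Emit:
carry_out:
  steps:
    - [[-0.013,0.05,0],-0.4,-1]
    - [[-0.027,0.1,0],-0.8,-1]
    - [[-0.042,0.157,0],-1.2,-1]
    - [[-0.057,0.214,0],-1.6,-1]
    - [[-0.072,0.271,0],-2.1,-1]
    - [[-0.087,0.328,0],-2.6,-1]
    - [[-0.102,0.385,0],-3.1,-1]
    - [[-0.117,0.442,0],-3.6,-1]
    - [[-0.132,0.499,0],-4.1,-1]
    - [[-0.145,0.55,0],-4.67,-1]

```text
time: 9.12
tool_pos: [0.489, -0.2594, 0.184]
ee_rot: [3.139, 0.0, 1.072]
wrist_force: [0.0, -0.3, 0.4]
width: 0.0943
finger_force: 0.0
```

```bash
python3 - <<'E'
from h import *
to(.491,-.319,.10,61.5)
c0=np.array([.5758,.0243]); a=np.radians(-4.4); ex=np.array([np.cos(a),np.sin(a)]); ey=np.array([-np.sin(a),np.cos(a)])
for n in("top","scene"):
    s=robot.snapshot(n); np.savez(n+"1.npz",**s); W=world(s)
    m=(W[...,2]>.057)&(W[...,2]<.068)&(abs((W[...,:2]-c0)@ex)<.05)&(abs((W[...,:2]-c0)@ey)<.085); print(n,"seat",m.sum(),rect(W[m]))
    m=(W[...,2]>.067)&(abs((W[...,:2]-c0)@ex)<.008)&(abs((W[...,:2]-c0)@ey)<.025); print("pin",m.sum(),((W[m][:,:2]-c0)@np.c_[ex,ey]).mean(0).round(4),W[m].mean(0).round(4))
    m=(W[...,2]>.045)&(W[...,2]<.07)&(np.hypot(W[...,0]-.484,W[...,1]-.341)<.03); print("pot",m.sum(),rect(W[m]),np.nanmedian(W[m][:,2]))
    for nm,(cx,cy) in dict(A=(.5695,.342),B=(.399,.34)).items():
        m=(W[...,2]>.08)&(W[...,2]<.092)&(np.hypot(W[...,0]-cx,W[...,1]-cy)<.02); print(n,nm,m.sum(),rect(W[m]) if m.sum()>3 else '')
    m=(W[...,2]>.04)&(W[...,2]<.06)&(np.hypot(W[...,0]-.491,W[...,1]+.319)<.06); print("block",m.sum(),rect(W[m]))
s=np.load("top1.npz"); cv2.imwrite('pics/t1.png',s['image'][130:330,150:490,::-1].repeat(2,0).repeat(2,1))
E
```

```text
t 9.12 pos [ 0.489  -0.2594  0.184 ] rpy [3.1392e+00 2.0000e-04 1.0723e+00] w 0.0943 F [ 0.  -0.3  0.4] gf 0.0
shift [-0.0514  0.0301  0.0841] turn10deg -0.006 j [-0.59  0.1   1.4   0.    1.64 -0.09]
top seat 1492 (array([0.5758, 0.0244]), array([0.1504, 0.0765]), 85.4)
pin 10 [-0.0005 -0.0109] [0.5745 0.0135 0.0715]
pot 224 (array([0.4829, 0.3379]), array([0.0402, 0.041 ]), 0.3) 0.06159180055505502
top A 61 (array([0.5698, 0.3432]), array([0.0209, 0.0209]), 29.6)
top B 62 (array([0.3994, 0.3408]), array([0.0203, 0.0201]), 25.1)
block 166 (array([ 0.5046, -0.2944]), array([0.0324, 0.0504]), 61.4)
scene seat 1429 (array([0.5742, 0.0251]), array([0.153 , 0.0808]), 86.4)
pin 15 [ 0.0003 -0.0111] [0.5753 0.0133 0.071 ]
pot 177 (array([0.482 , 0.3383]), array([0.0428, 0.0438]), 6.1) 0.06228118633069694
scene A 48 (array([0.5696, 0.3435]), array([0.0195, 0.023 ]), 16.7)
scene B 41 (array([0.396 , 0.3414]), array([0.0208, 0.0245]), 57.0)
block 953 (array([ 0.4902, -0.3195]), array([0.09  , 0.0546]), 61.7)
```

View pics/t1.png

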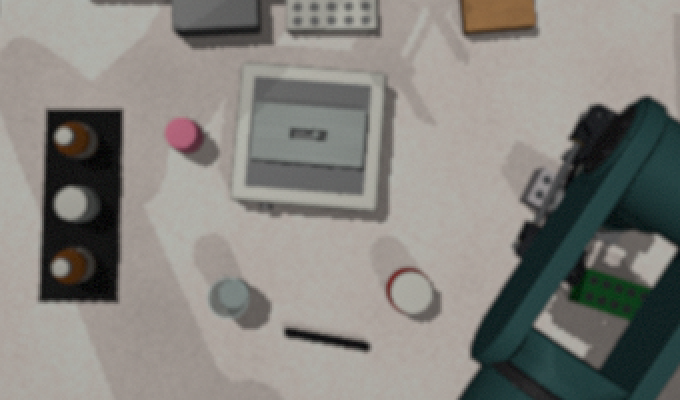

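The view shows the pot standing upright at (75,204), between the bottle caps at (65,135) and (62,268). The mat, pink pot, beaker and jar are unchanged, and the slot and pin are in clear view near (308,134). Both views agree on the pin at world (0.575, 0.0135). Next is the block grasp.

Emit:
carry_out:
  steps:
    - [[-0.03,0.018,0.0],0,-1]
    - [[-0.0515,0.03,0.02],0,-1]
    - [[-0.0515,0.03,0.06],0,-1]
    - [[-0.0515,0.03,0.09],0,-1]
    - [[-0.0515,0.03,0.11],0,-1]
    - [[-0.0515,0.03,0.11],0,-1]
    - [[-0.0515,0.03,0.11],0,-1]

```text
time: 10.1
tool_pos: [0.491, -0.3165, 0.073]
ee_rot: [3.141, 0.0, 1.07]
wrist_force: [0.2, 0.5, 0.0]
width: 0.0939
finger_force: 0.0
```

```bash
python3 -c "
from h import *
to(.4908,-.3193,.012,61.5)"
```

```text
t 10.1 pos [ 0.491  -0.3165  0.073 ] rpy [3.1407 0.     1.0701] w 0.0939 F [0.2 0.5 0. ] gf 0.0
shift [-0.0026  0.0011  0.061 ] turn10deg -0.019 j [-0.67  0.22  1.48  0.    1.44 -0.17]
```

Emit:
carry_out:
  steps:
    - [[-0.0025,0.001,0.025],0,-1]
    - [[-0.0025,0.001,0.045],0,-1]
    - [[-0.0025,0.001,0.06],0,-1]
    - [[-0.0025,0.001,0.06],0,-1]
    - [[-0.0025,0.001,0.06],0,0]
    - [[-0.0025,0.001,0.06],0,0.6]
    - [[-0.0025,0.001,0.06],0,0.6]
    - [[-0.0025,0.001,0.06],0,0.6]
    - [[-0.0025,0.001,0.06],0,0.6]
    - [[-0.0025,0.001,0.06],0,0.6]

```text
time: 11.35
tool_pos: [0.4905, -0.3195, 0.0127]
ee_rot: [3.141, 0.0, 1.07]
wrist_force: [2.0, -0.7, -0.9]
width: 0.0498
finger_force: 30.0
```

```bash
python3 -c "
from h import *
to(.4908,-.3193,.012,61.5)"
```

```text
t 11.35 pos [ 0.4905 -0.3195  0.0127] rpy [3.1410e+00 2.0000e-04 1.0698e+00] w 0.0498 F [ 2.  -0.7 -0.9] gf 29.993915632367134
shift [0.0003 0.0002 0.0007] turn10deg -0.021 j [-0.67  0.28  1.54 -0.    1.32 -0.17]
```

Emit:
carry_out:
  steps:
    - [[0,0,-0.02],0,0.6]
    - [[0,0,-0.06],0,0.6]
    - [[0,0,-0.11],0,0.6]
    - [[0.04,-0.01,-0.13],-0.3,0.6]
    - [[0.09,-0.023,-0.13],-0.65,0.6]
    - [[0.14,-0.036,-0.13],-1.0,0.6]
    - [[0.19,-0.05,-0.13],-1.4,0.6]
    - [[0.24,-0.063,-0.13],-1.8,0.6]
    - [[0.285,-0.075,-0.13],-2.2,0.6]
    - [[0.325,-0.085,-0.13],-2.42,0.6]

```text
time: 12.6
tool_pos: [0.5709, 0.0085, 0.1407]
ee_rot: [-3.138, 0.0, 1.495]
wrist_force: [0.9, 0.2, -4.2]
width: 0.0498
finger_force: 30.0
```

```bash
python3 - <<'E'
from h import *
to(.5748,.0135,.095,85.5)
for n in("top","scene"):
    s=robot.snapshot(n); W=world(s); o=robot.get_obs(); p=o["tool_pos"]; a=o["ee_rot"][2]
    g=(W[...,:2]-p[:2])@np.array([[np.cos(a),np.sin(a)],[np.sin(a),-np.cos(a)]]).T
    h=p[2]-.0127+.05
    m=(abs(W[...,2]-h)<.008)&(abs(g[...,0])<.06)&(abs(g[...,1])<.03); q=g[m]
    print(n,m.sum(),"tool-x range",np.percentile(q[:,0],[0,1,99,100]).round(4), "ty",np.percentile(q[:,1],[1,99]).round(4),"h",h)
E
```

```text
t 12.6 pos [0.5709 0.0085 0.1407] rpy [-3.1382  0.      1.4945] w 0.0498 F [ 0.9  0.2 -4.2] gf 29.993451163172722
shift [0.0053 0.0036 0.0457] turn10deg 0.013 j [-0.08  0.16  1.42 -0.    1.57 -0.01]
top 40 tool-x range [-0.051  -0.0509  0.0383  0.0384] ty [-0.0251 -0.0044] h 0.17795993912523733
scene 520 tool-x range [-0.0444 -0.0428  0.0422  0.0475] ty [-0.029   0.0262] h 0.1778915819198747
```

Emit:
carry_out:
  steps:
    - [[0.004,0.003,0.015],0,0.6]
    - [[0.004,0.003,0.03],0,0.6]
    - [[0.004,0.003,0.042],0,0.6]
    - [[0.004,0.003,0.042],0,0.6]
    - [[0.004,0.003,0.042],0,0.6]

```text
time: 13.32
tool_pos: [0.5753, 0.0098, 0.1007]
ee_rot: [3.141, 0.0, 1.491]
wrist_force: [1.0, 1.0, -2.9]
width: 0.0499
finger_force: 30.0
```

```bash
python3 - <<'E'
from h import *
to(.5748,.0135,.085,85.5)
for n in("top","scene"):
    s=robot.snapshot(n); W=world(s); o=robot.get_obs(); p=o["tool_pos"]; a=o["ee_rot"][2]
    g=(W[...,:2]-p[:2])@np.array([[np.cos(a),np.sin(a)],[np.sin(a),-np.cos(a)]]).T
    h=p[2]-.0127+.05
    m=(abs(W[...,2]-h)<.006)&(abs(g[...,0])<.06)&(abs(g[...,1])<.024)
    vv,uu=np.nonzero(m); Q=ray(s,np.c_[uu,vv].astype(float),h)[:,:2]-p[:2]; q=Q@np.array([[np.cos(a),np.sin(a)],[np.sin(a),-np.cos(a)]]).T
    print(n,m.sum(),"hmed",np.median(W[m][:,2]-h).round(4))
    for lo in(-24,-12,0,12):
        k=(q[:,1]*1000>lo)&(q[:,1]*1000<lo+12)
        if k.sum()>3: print(lo,k.sum(),np.sort(q[k,0])[[0,1,-2,-1]].round(4))
    if n=="scene": cv2.imwrite('pics/s2.png',s['image'][100:280,230:430,::-1].repeat(3,0).repeat(3,1))
E
```

```text
t 13.32 pos [0.5753 0.0098 0.1007] rpy [3.1411e+00 1.0000e-04 1.4914e+00] w 0.0499 F [ 1.   1.  -2.9] gf 29.994079247117043
shift [ 0.0036 -0.0008  0.0157] turn10deg -0.005 j [-0.08  0.19  1.47 -0.    1.49 -0.  ]
top 30 hmed 0.0003
-24 18 [-0.044  -0.0438  0.0435  0.0438]
-12 12 [-0.0457 -0.0455  0.044   0.0442]
scene 398 hmed 0.0011
-24 105 [-0.0479 -0.0475  0.0225  0.0248]
-12 98 [-0.0491 -0.0487  0.016   0.0184]
0 85 [-0.0485 -0.0481  0.0051  0.0068]
12 72 [-0.0489 -0.048   0.033   0.0388]
```

View pics/s2.png

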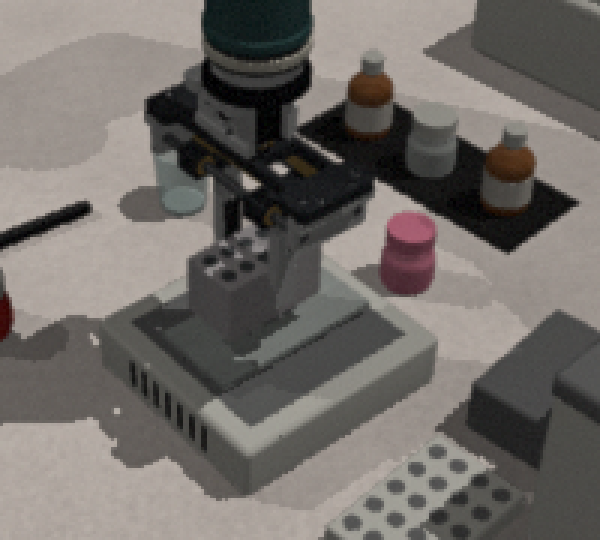

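The view shows the block held level over the seat, with its wells at (240,258). The pot stands at (430,150) between the bottles. The block is centred in the grip to within about 1 mm, so I'll line it up over the pin and lower gently.

Emit:
carry_out:
  steps:
    - [[0.0045,-0.001,0.005],0,0.6]
    - [[0.0045,-0.001,0.01],0,0.6]
    - [[0.0045,-0.001,0.013],0,0.6]
    - [[0.0045,-0.001,0.015],0,0.6]
    - [[0.0045,-0.001,0.017],0,0.6]
    - [[0.0045,-0.001,0.019],0,0.6]
    - [[0.0045,-0.001,0.019],0,0.6]

```text
time: 14.3
tool_pos: [0.5744, 0.0149, 0.0813]
ee_rot: [-3.141, 0.0, 1.492]
wrist_force: [-0.6, 0.3, -3.6]
width: 0.0496
finger_force: 30.0
```

```bash
python3 -c "
from h import *
to(.5748,.0140,.0747,85.5)"
```

```text
t 14.3 pos [0.5744 0.0149 0.0813] rpy [-3.1413e+00  1.0000e-04  1.4922e+00] w 0.0496 F [-0.6  0.3 -3.6] gf 29.994093999266624
shift [-0.0008  0.0005  0.0066] turn10deg -0.0 j [-0.07  0.2   1.5  -0.    1.45  0.01]
```

The block's base is now at 68.6 mm, below the pin's 72 mm top, and the wrist force shows only the block's weight. The bore is over the pin, so I carry on down to the seat.

Emit:
carry_out:
  steps:
    - [[-0.0005,0,0.002],0,0.6]
    - [[-0.0005,0,0.004],0,0.6]
    - [[-0.0005,0,0.006],0,0.6]
    - [[-0.0005,0,0.007],0,0.6]
    - [[-0.0005,0,0.007],0,0.6]

```text
time: 14.92
tool_pos: [0.5744, 0.0144, 0.0747]
ee_rot: [-3.142, 0.0, 1.492]
wrist_force: [-1.3, 0.5, -2.4]
width: 0.0495
finger_force: 30.0
```

```bash
python3 -c "
from h import *
to(.5748,.0140,.0747,85.5)"
```

```text
t 14.93 pos [0.5744 0.0144 0.0747] rpy [-3.1416e+00  1.0000e-04  1.4923e+00] w 0.0495 F [-1.3  0.5 -2.4] gf 29.99411053955555
shift [-0.0004  0.0004 -0.    ] turn10deg -0.0 j [-0.07  0.2   1.5  -0.    1.44  0.01]
```

At the seat. Next I press the 5 mm of travel in small steps.

Emit:
carry_out:
  steps:
    - [[0,0,0.001],0,0.6]
    - [[0,0,0.002],0,0.6]
    - [[0,0,0.003],0,0.6]
    - [[0,0,0.003],0,0.6]
    - [[0,0,0.003],0,0.6]

```text
time: 15.55
tool_pos: [0.5745, 0.0144, 0.0726]
ee_rot: [3.141, 0.0, 1.492]
wrist_force: [-4.1, 0.3, 6.1]
width: 0.0497
finger_force: 30.0
```

Emit:
carry_out:
  steps:
    - [[0,0,0.001],0,0.6]
    - [[0,0,0.002],0,0.6]
    - [[0,0,0.003],0,0.6]
    - [[0,0,0.003],0,0.6]
    - [[0,0,0.003],0,0.6]

```text
time: 16.18
tool_pos: [0.5745, 0.0144, 0.0705]
ee_rot: [3.141, 0.0, 1.492]
wrist_force: [-5.3, -0.4, 9.5]
width: 0.0499
finger_force: 30.0
```

Emit:
carry_out:
  steps:
    - [[0,0,0.001],0,0.6]
    - [[0,0,0.002],0,0.6]
    - [[0,0,0.002],0,0.6]
    - [[0,0,0.002],0,0.6]

```text
time: 16.68
tool_pos: [0.5745, 0.0144, 0.0696]
ee_rot: [3.141, 0.0, 1.492]
wrist_force: [-8.2, 0.3, 13.6]
width: 0.0499
finger_force: 30.0
```

Emit:
carry_out:
  steps:
    - [[0,0,0.001],0,0.6]
    - [[0,0,0.001],0,0.6]
    - [[0,0,0.001],0,0.6]

```text
time: 17.05
tool_pos: [0.5745, 0.0144, 0.0696]
ee_rot: [3.14, 0.0, 1.492]
wrist_force: [-8.8, 0.6, 16.4]
width: 0.0499
finger_force: 30.0
```

The tool stopped 5.1 mm below seat contact and the force kept rising with z constant, so the seat is on its stop. I'll check with the cameras.

```bash
python3 - <<'E'
from h import *
to(.5745,.0144,.0696,85.5)
c0=np.array([.5758,.0243]); a=np.radians(-4.4); E=np.c_[[np.cos(a),np.sin(a)],[-np.sin(a),np.cos(a)]]
for n in("top","scene"):
    s=robot.snapshot(n); W=world(s); g=(W[...,:2]-c0)@E
    m=(abs(g[...,0])<.034)&(g[...,1]>.045)&(g[...,1]<.072)&(W[...,2]<.075); print(n,"seat z",m.sum(),np.nanmedian(W[m][:,2]))
    m=(abs(g[...,0])<.024)&(g[...,1]>-.052)&(g[...,1]<.03)&(W[...,2]>.09)&(W[...,2]<.115); print("block top z",m.sum(),np.nanmedian(W[m][:,2]) if m.any() else '')
    if n=="scene": cv2.imwrite('pics/s3.png',s['image'][100:280,230:430,::-1].repeat(3,0).repeat(3,1))
to(.5745,.0144,.0696,85.5)
E
```

```text
t 17.05 pos [0.5745 0.0144 0.0696] rpy [3.1403e+00 3.0000e-04 1.4924e+00] w 0.0499 F [-8.8  0.6 16.4] gf 29.99965064227581
shift [ 0.  0. -0.] turn10deg 0.001 j [-0.07  0.21  1.51 -0.    1.42  0.01]
top seat z 52 0.05649243559323083
block top z 13 0.106599773990361
scene seat z 111 0.058541498544788635
block top z 386 0.10812097715631473
t 17.15 pos [0.5745 0.0144 0.0696] rpy [3.1403e+00 2.0000e-04 1.4924e+00] w 0.0498 F [-8.9 -1.2 16.6] gf 29.99959956854582
shift [ 0.  0. -0.] turn10deg 0.001 j [-0.07  0.21  1.51 -0.    1.42  0.01]
```

View pics/s3.png

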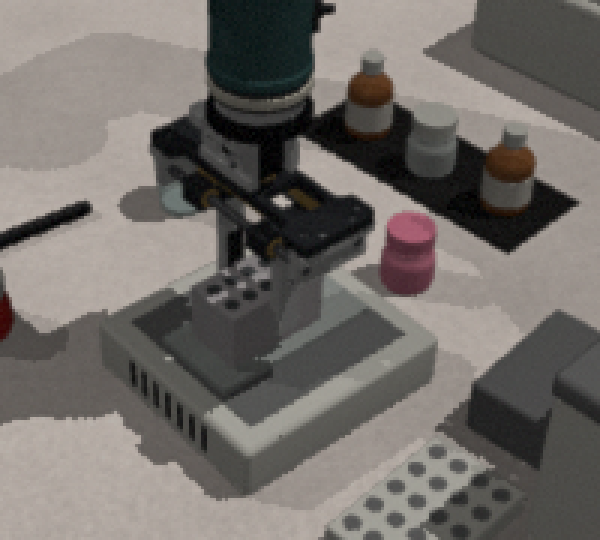

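The view shows the block sitting flat on the lowered plate at (235,310), and the pot and bottles in place. Seat height is about 57 mm and the block top about 107 mm, which is fully down.

```bash
python3 -c "
from bench import robot
print(robot.close_job())"
```

```text
the job is handed in; nothing more can be done
None
```

The job is handed in at about 17 s: the pot stands upright on the mat about 4 mm from the exact middle between the bottles, and the block sits flat over the pin, still gripped and pressed fully down (seat at about 57 mm).

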